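# Scrub out the leaning tumbler with the bottle brush

## Robot

A 6-joint arm with a two-finger parallel gripper is mounted at the origin on a cart in front of the work surface, level with it; the furniture and walls round the work are solid. World frame = base frame: x ahead of the robot, y to its left, z up, the work surface at z = 0. Lengths are in m, angles in rad, forces in N, time in s.
With the tool pointing down it reaches from about 0.375 to 0.9 m from the base axis. Payload 3.1 kg.
Tool frame: the origin (TCP) lies between the finger pads; the fingertips stand 22 mm ahead of it and the grasp point (between the pads) lies 3 mm ahead of it; z points along the fingers, y is the line along which they close (so a half turn about z gives the same grasp; the last joint's range is limited). The gripper opens to 87 mm and grips with 3 to 60 N. Pads are 19 mm wide; open, the fingers measure 117 mm over their backs; the gripper's body (75 mm by 190 mm) begins 51 mm behind the grasp point.
Start: joints at [1.034, 0.527, 1.433, -0, 1.181, -0.178], TCP at [0.219, 0.585, 0.245] pointing down, gripper open.
Joint ranges: [-3.08, 3.08], [-0.75, 2.2], [0.22, 2.44], [-1.43, 4.57], [0, 2.65], [-2.85, 2.85]. Speed limits (rad/s): [2.79, 2.79, 3.14, 3.14, 3.14, 3.14].

## Interface

Orientations are given as a 3x3 rotation matrix whose columns are the frame's x, y, z axes.
In Python, from rig import bot gives the robot as it stands.
- The arm moves only by the tool play_rows, never from a script. Its argument "targets" is a list of rows, each a list of 3 entries, a list of its own where there are three numbers: the shift along the tool's x, y, z in units of 25 mm (1.0 is 25 mm), then the turn about the tool's z in units of 5 degrees (1.0 is 5 degrees), then the closure, from 0 (fully open) to 1 (shut). In form: [[[dx, dy, dz], yaw, jaw], ...]. A call has 1 to 5 rows; each row is the pose to reach, as a shift and turn from the pose commanded when the call began, along the tool's axes at that moment; what a row does not reach only later rows make up. A row lasts 1/8 s, in which the tool goes at most 62.5 mm and 10.7 degrees, less where a joint would pass 70% of its speed; a pose out of reach is approached as far as the arm can. A call with a gripper value outside its range is refused whole. The fingers move at their own pace and stop on an object; the grip force is fixed at half the most. Time passes only in rows, so rows that repeat a pose let the fingers close. It gives the time, the measured TCP pose, the force, the opening and the grip force at its end, in the units of the state.
- bot.sense(): the state, without advancing time (a new reading comes with each control period).
- bot.read_camera(name): name is "side" or "top"; returns (picture, depth): 480x640x3 uint8, red, green, blue; 480x640 float32, m along the optical axis (not along the pixel's ray), 0 where there is no reading.
- bot.camera_model(name): a dict with "fx", "fy", "cx", "cy" (pixels), "R" (3x3) and "t" (3): a world point X has camera coordinates R X + t. Camera axes: x right, y down, z forward; pixel columns grow to the right and rows downward; lengths in m; the calibration is good to about 2 mm. A picture is of the moment at which its call begins. camera_model takes no time and is no camera call.
- bot.job_done(): hands the job in; it is judged then, once.
Trained networks look in the newest picture that a camera, given by its name, has taken for a name from the list of things; names that differ only in an ending like _2 or _b are one class to them, and where a whole thing is asked for, a point or a joint stands for the part that bears it (a point fixed in the world has none). Each returns a list of dicts, best first, with "p" (0 to 1); they miss things now and then, are a little off and sometimes report something else, mostly with a low value. They report only what shows in the picture. A call takes as long as a camera call. They do not tell look-alikes from the thing itself.
- bot.outline_of(camera, target): "pixels" (480x640 bool, what is visible of it) and "location" ([row, column] in pixels, amid what is visible of it).
The state is a dict: "time_s": time; "joint_pos": joint angles; "qvel": joint speeds; "effort": joint torques, N m; "tool_pos": TCP position; "tcp_rot": TCP orientation; "wrist_force": force on the tool from outside, world axes, zero at the start; "ft_torque": the same for the moment, N m; "grip_width": finger opening in m; "gripper_force": force on a finger pad.
Only numpy, scipy, OpenCV 4.12 (cv2) and the standard library are available. Lean on these libraries where they do the work, as an engineer would, in place of code of your own. Each camera call takes 0.05 s, during which the arm holds its last target. There are 200 camera calls.

## Task

Take the green bottle brush out of the flowered mug and scrub the inside of the blue tumbler that leans in the wire stand: feel your way gently down until the end of the brush presses on the tumbler's bottom, three times, drawing the brush at least 7 cm up between the strokes. Then set the brush down upright on the bottom of the flowered mug before you let go of it, and leave the mug standing in its place and the other things on the worktop where they are.

Things in the scene. Friction and masses are not known exactly. Their poses are not given: they have to be found in the camera images.
- brush: bottle brush, 204 mm long plus a small loop, 0.11 kg: green and white round head, 43 mm across, 68 mm long, flat end, springy along the shaft (gives 12 mm, 1.2 N a mm); steel shaft 12 mm thick; green flat-sided handle 26 mm (its x) by 20 mm (its y). Origin at the centre of the unpressed flat end; z along the brush to the handle, at z = 130 to 204 mm. Starts upright in the flowered mug.
- brush_grip (a point): point on the brush's axis in the handle, 175 mm from the head's end, where it is best gripped; same axes as the brush
- tumbler: blue tumbler, fixed in the stand, 140 mm long, 76 mm outside at the mouth, 68 at the foot, walls 4 mm (bore 68 mm at the mouth, 60 at the bottom). Origin at the centre of its underside; z along its axis out of the mouth, leaning 35 degrees, roughly to the robot. Inner bottom: a steel disc 12 to 32 mm above the underside (not known, to be felt). Bears up to 25 N.
- tumbler_mouth (a point): centre of the tumbler's mouth, 140 mm from its underside; same axes as the tumbler
- stand: fixed stand that holds the tumbler: grey base plate 190 x 130 mm, 15 mm high, with a steel wire ring round the tumbler 88 mm along its axis, wire 6 mm thick, outside the tumbler. Origin under the tumbler's foot, on the worktop; the plate spans x = -130 to 60 mm; the mouth leans to the stand's -x.
- pot: white flowered mug, loose, 0.35 kg, 90 mm high, 88 mm across; the handle points to its -y. Origin on the underside, 14.5 mm from the bowl's axis towards the handle.
- pot_in (a point): centre of the inner floor of the flowered mug, 7 mm above the worktop; z up; clear bore about 60 mm at the floor and 76 mm at the rim, which is 83 mm above this point
- drink_can: drink can, 66 mm across, 115 mm high, origin under its centre; leave it
- red_mug: red patterned mug, 90 x 122 x 87 mm, origin under its centre; leave it
- tea_jar: glass jar with yellow lid, 84 mm across, 142 mm high, origin under its centre; leave it
- key_ring: bunch of keys lying flat, 101 x 122 x 8 mm; leave it
Things that resemble listed ones, but are neither listed nor needed, are in the scene too. What is shaped like the pot but pink is not meant.

How it is judged:
On the way, in this order (a step that is already met when the one before it is completed fails the run):
1. the brush is lifted clear of the flowered mug (z of brush in the frame of pot_in above 0.085 m), for 0.1 s.
2. stroke 1: the brush, held in the fingers, presses on the inner bottom of the tumbler with more than 2 N (contact force between brush and tumbler_floor_c0 above 2 N and contact force between the fingers and brush above 1 N), for 0.1 s.
3. after stroke 1 the end of the brush is drawn up to more than 65 mm above the tumbler's underside (z of brush in the frame of tumbler above 0.065 m and contact force between brush and tumbler_floor_c0 below 0.2 N), for 0.05 s.
4. stroke 2: the brush, held in the fingers, presses on the inner bottom of the tumbler with more than 2 N (all of step 2), for 0.1 s.
5. after stroke 2 the end of the brush is drawn up to more than 65 mm above the tumbler's underside (all of step 3), for 0.05 s.
6. stroke 3: the brush, held in the fingers, presses on the inner bottom of the tumbler with more than 2 N (all of step 4), for 0.1 s.
7. the brush stands upright on the floor of the flowered mug, still held in the fingers (horizontal distance between brush and pot_in below 0.025 m and z of brush in the frame of pot_in below 0.008 m and angle between brush's own z axis and vertical below 0.2 rad and contact force between the fingers and brush above 1 N), for 0.1 s.
At the end, for the whole second after the job is handed in: the brush stands in the flowered mug, its end within 8 mm of the mug's floor and 25 mm of its centre, tilted less than 0.2 rad, released and at rest; the mug stands upright (0.1 rad) within 50 mm of where it was; the other things are where they were (horizontal distance between brush and pot_in below 0.025 m and z of brush in the frame of pot_in below 0.008 m and angle between brush's own z axis and vertical below 0.2 rad and contact force between the fingers and brush below 0.1 N and linear speed of brush below 0.02 m/s and angle between pot's own z axis and vertical below 0.1 rad and distance of pot from where it was at the start of the episode below 0.05 m); the robot touches nothing.
It fails at once if the brush bears on the tumbler with more than 25 N (contact force between brush and tumbler above 25 N).
It fails at once if the arm or fingers hit the tumbler or its stand with more than 15 N (contact force between any of the arm, the fingers and stand above 15 N).
It fails at once if the flowered mug is tipped more than 0.35 rad (angle between pot's own z axis and vertical above 0.35 rad).
It fails at once if another thing on the worktop is moved more than 30 mm or tipped over (distance of any of drink_can, red_mug, tea_jar, key_ring from where it was at the start of the episode above 0.03 m or angle between any of drink_can, red_mug, tea_jar's own z axis and vertical above 0.4 rad).
It also fails if it takes over 56 s, if anything falls off the work surface, if the arm or the gripper's body presses on something with over 40 N, if the wrist force passes 120 N, or if a joint passes its speed limit or range.

## Working session

There is one attempt and no reset: what is moved stays moved. The work goes in short steps, Python scripts to look and compute and a tool call to move; the robot and the scene stay as the last step left them, time stands still between calls to the robot, and variables do not carry over. Pictures are saved under pics/ and viewed, at most 10 in all, crops included, and the job is handed in when it is done.

Besides the shell and the picture viewer there is one more tool, called after "Emit:" by a JSON object that holds its "fn" and its "kwargs", one argument or row to a line. play_rows: Moves the arm, as the interface text tells. Its arguments: {"type":"object","properties":{"targets":{"type":"array","items":{"type":"array"}}},"required":["targets"]}

```bash
mkdir -p pics
python3 - <<'E'
from rig import bot
import cv2,numpy as np
for c in("side","top"):
    p,d=bot.read_camera(c); cv2.imwrite(f"pics/{c}0.png",p[:,:,::-1]); np.savez(f"{c}0.npz",p=p,d=d)
    m=bot.camera_model(c); print(c,{k:np.round(v,3).tolist() for k,v in m.items()})
    for n in("brush","tumbler","pot","stand"):
        for o in bot.outline_of(c,n): print(n,round(o["p"],2),o["location"],o["pixels"].sum())
s=bot.sense(); print({k:np.round(v,3).tolist() for k,v in s.items()})
E
```

```text
side {'fx': 499.906, 'fy': 499.906, 'cx': 311.655, 'cy': 243.36, 'R': [[-0.995, -0.095, -0.019], [-0.041, 0.588, -0.808], [0.088, -0.803, -0.589]], 't': [0.556, 0.13, 1.124]}
brush 0.62 [300.3, 316.4] 881
tumbler 0.55 [236.3, 309.1] 1706
pot 0.57 [339.7, 323.6] 1820
pot 0.56 [350.3, 387.3] 2450
stand 0.65 [255.3, 314.0] 3848
top {'fx': 523.061, 'fy': 523.061, 'cx': 319.999, 'cy': 235.607, 'R': [[-0.02, -1.0, -0.005], [-0.998, 0.021, -0.063], [0.063, 0.003, -0.998]], 't': [0.016, 0.551, 1.187]}
tumbler 0.94 [229.3, 356.9] 1724
pot 0.83 [253.3, 239.2] 875
pot 0.72 [305.8, 223.6] 1498
stand 0.9 [224.4, 353.0] 4572
stand 0.54 [257.6, 240.1] 868
{'time_s': 0.5, 'joint_pos': [1.034, 0.528, 1.433, -0.0, 1.181, -0.179], 'qvel': [0.0, -0.0, -0.001, -0.001, 0.001, 0.001], 'effort': [-0.001, -43.96, -17.679, 0.063, 0.052, -0.0], 'tool_pos': [0.219, 0.585, 0.245], 'tcp_rot': [[-0.936, 0.351, -0.0], [0.351, 0.936, -0.0], [0.0, -0.0, -1.0]], 'wrist_force': [-0.516, -0.049, -0.324], 'ft_torque': [-0.001, 0.024, 0.024], 'gripper_force': 0.0, 'grip_width': 0.087}
```

View pics/side0.png

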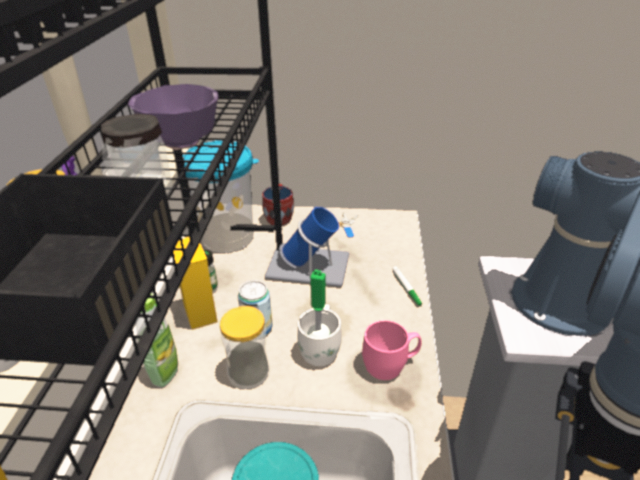

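View pics/top0.png

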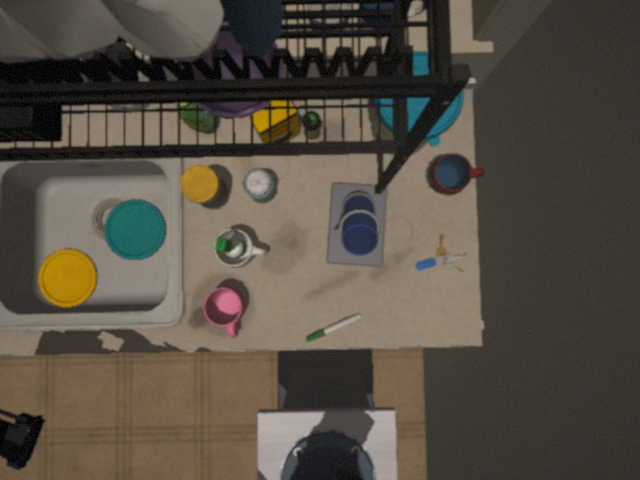

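The side view shows the white flowered mug near (320,338) with the brush handle at (318,290), and the tumbler mouth near (322,220). In the top view the mug is near (235,248), the brush handle at (222,244), and the tumbler mouth at (360,238). Next I'll turn these into positions.

```bash
cat > h.py <<'E'
from rig import bot
import cv2,numpy as np
def cloud(c,d):
    m=bot.camera_model(c); v,u=np.mgrid[:480,:640]
    P=np.stack([(u-m["cx"])/m["fx"]*d,(v-m["cy"])/m["fy"]*d,d],-1)
    return (P-np.asarray(m["t"]))@np.asarray(m["R"])   # R^T(P-t)
def hsv(p): return cv2.cvtColor(p,cv2.COLOR_RGB2HSV)
E
python3 - <<'E'
from h import *
np.set_printoptions(precision=4,suppress=True)
for c in("side","top"):
    z=np.load(f"{c}0.npz"); p,d=z["p"],z["d"]; X=cloud(c,d); H=hsv(p); ok=d>0
    def st(n,m):
        q=X[m&ok]
        if len(q): print(c,n,len(q),"med",np.median(q,0),"lo",np.percentile(q,3,0),"hi",np.percentile(q,97,0))
    box=np.zeros((480,640),bool)
    if c=="side": box[262:325,300:340]=1
    else: box[225:270,205:265]=1
    g=box&(H[...,0]>50)&(H[...,0]<80)&(H[...,1]>150); st("green",g)
    if c=="side": 
        b=np.zeros_like(box); b[300:370,290:350]=1
    else:
        b=np.zeros_like(box); b[222:275,205:272]=1
    st("pot",b&(H[...,1]<60)&(X[...,2]>.03)&(X[...,2]<.12))
    # rim points
    q=X[b&ok&(X[...,2]>.080)&(X[...,2]<.097)&(H[...,1]<60)]
    if len(q)>5:
        print("rim n",len(q),cv2.minEnclosingCircle(q[:,:2].astype(np.float32)),np.median(q,0))
    for n in("tumbler","stand","red_mug","drink_can","tea_jar","key_ring"):
        for o in bot.outline_of(c,n)[:2]:
            if n=="tumbler": np.save(f"tum_{c}.npy",o["pixels"])
            st(n+f"{o['p']:.2f}",o["pixels"])
    # rack: points above .15 by x range
    q=X[ok&(X[...,2]>.15)]
    q=q[(q[:,0]<1.2)&(q[:,0]>.3)]
    for y in np.arange(-.3,.7,.1):
        r=q[(q[:,1]>y)&(q[:,1]<y+.1)]
        if len(r): print("rack y",round(y,1),len(r),"xmin",np.percentile(r[:,0],1),"z",np.percentile(r[:,2],[1,99]))
E
```

```text
side green 422 med [0.5246 0.2084 0.1866] lo [0.5153 0.1985 0.1407] hi [0.5347 0.2119 0.2168]
side pot 1934 med [0.522  0.2118 0.0701] lo [0.486  0.1562 0.0347] hi [0.5624 0.2391 0.0957]
rim n 453 ((0.5218004584312439, 0.18832999467849731), 0.052438925951719284) [0.522  0.2045 0.0864]
side tumbler0.55 1700 med [ 0.5654 -0.0526  0.1167] lo [ 0.5121 -0.1105  0.0407] hi [ 0.6248 -0.0391  0.1597]
side stand0.65 3832 med [ 0.564  -0.0535  0.0444] lo [ 0.4907 -0.1218  0.0114] hi [ 0.6603 -0.0174  0.1531]
side red_mug0.74 743 med [ 0.6688 -0.2609  0.0611] lo [ 0.6396 -0.3298  0.0126] hi [ 0.7185 -0.2452  0.0869]
side drink_can0.70 972 med [0.65   0.1513 0.1075] lo [0.6304 0.1136 0.0187] hi [0.6877 0.1689 0.1151]
side tea_jar0.56 3342 med [0.6506 0.283  0.1115] lo [0.6193 0.2248 0.0085] hi [0.6904 0.2962 0.1439]
side tea_jar0.38 953 med [0.651  0.1515 0.1076] lo [0.6304 0.1136 0.0215] hi [0.6877 0.1689 0.1151]
side key_ring0.64 232 med [ 0.4852 -0.2702  0.0028] lo [ 0.4684 -0.3128 -0.0018] hi [ 0.5061 -0.2169  0.0066]
rack y -0.3 1775 xmin 0.718095935912263 z [0.2182 0.5559]
rack y -0.2 5701
[... 1382 characters left out ...]
25] hi [0.6912 0.2887 0.1435]
top tea_jar0.44 872 med [0.5178 0.1874 0.0409] lo [0.4871 0.133  0.0038] hi [0.5649 0.2337 0.0897]
top key_ring0.85 458 med [ 0.4903 -0.2744  0.0007] lo [ 0.47   -0.3139 -0.0037] hi [ 0.535 -0.221  0.006]
rack y -0.3 2844 xmin 0.7157000313839936 z [0.1629 0.3565]
rack y -0.2 8580 xmin 0.6463417033911802 z [0.1615 0.7454]
rack y -0.1 9305 xmin 0.563887292048844 z [0.1601 0.7562]
rack y 0.0 11455 xmin 0.6501103495690721 z [0.1738 0.8379]
rack y 0.1 13618 xmin 0.5366945773648708 z [0.1747 0.8739]
rack y 0.2 12906 xmin 0.6498876729704133 z [0.1998 0.8488]
rack y 0.3 2436 xmin 0.650014137153468 z [0.2254 0.7278]
rack y 0.4 2896 xmin 0.65109704926946 z [0.4212 0.5091]
```

Run:
```python
from h import *
from scipy.optimize import least_squares as LS
np.set_printoptions(precision=4,suppress=True)
T=[];G=[];S=[];R=[]
for c in("side","top"):
    z=np.load(f"{c}0.npz"); p,d=z["p"],z["d"]; X=cloud(c,d); H=hsv(p); ok=d>0
    m=cv2.erode(np.load(f"tum_{c}.npy").astype(np.uint8),np.ones((3,3)))>0
    blue=m&ok&(H[...,0]>100)&(H[...,0]<125)&(H[...,1]>120); T.append(X[blue]); print(c,blue.sum())
    box=np.zeros((480,640),bool)
    if c=="side": box[262:325,300:340]=1
    else: box[225:270,205:265]=1
    g=X[box&ok&(H[...,0]>50)&(H[...,0]<80)&(H[...,1]>120)]; G.append(g[(g[:,2]>.135)])
    pl=X[ok&(X[...,0]>.46)&(X[...,0]<.70)&(X[...,1]>-.17)&(X[...,1]<.02)&(X[...,2]>.009)&(X[...,2]<.019)&(H[...,1]<70)]; S.append(pl)
    r=cv2.minAreaRect(pl[:,:2].astype(np.float32)); print(c,"plate",r)
    b=X[ok&(abs(X[...,2]-.087)<.008)&(abs(X[...,0]-.522)<.055)&(X[...,1]>.15)&(X[...,1]<.25)&(H[...,1]<70)]; R.append(b)
T=np.vstack(T)
def res(v,T=T,per=False):
    x,y,z,yaw,t=v
    a=np.array([-np.cos(yaw)*np.sin(t),-np.sin(yaw)*np.sin(t),np.cos(t)])
    q=T-[x,y,z]; s=q@a; r=np.linalg.norm(q-s[:,None]*a,axis=1)
    ro=34+4*s/.14; ro/=1000; ri=(30+4*s/.14)/1000
    d=np.where(abs(r-ro)<abs(r-ri),r-ro,r-ri)
    return np.r_[d, np.clip(s-.14,0,1), np.clip(-s,0,1),(t-np.radians(35))*1.]
best=min((LS(res,[.61,-.078,.02,y0,np.radians(35)],loss="soft_l1",f_scale=.003) for y0 in(-.2,0,.2)),key=lambda r:r.cost)
x,y,z,yaw,t=best.x; a=np.array([-np.cos(yaw)*np.sin(t),-np.sin(yaw)*np.sin(t),np.cos(t)])
s=(T-best.x[:3])@a
print("tum",best.x,np.degrees([yaw,t]),"rms",np.sqrt(np.mean(res(best.x)**2)),"s",np.percentile(s,[1,50,98,99.5]),"a",a,"mouth",best.x[:3]+.14*a)
for i,g in enumerate(G):
  print("green",len(g))
  for lo in(.14,.165,.19):
    q=g[(g[:,2]>lo)&(g[:,2]<lo+.025)]
    if len(q): print(lo,len(q),q.mean(0),q.min(0),q.max(0))
g=np.vstack([G[0],G[1]]); g=g[g[:,2]<.208]
def rb(v,q=g):
    c,s_=np.cos(v[2]),np.sin(v[2]); ax,ay=v[3],v[4]
    d=q[:,:2]-v[:2]-(q[:,2:]-.175)*np.array([ax,ay]); u=d@np.array([[c,-s_],[s_,c]])
    k=abs(u)-[.013,.010]
    return np.r_[np.where((k>0).any(1),np.linalg.norm(np.clip(k,0,1),axis=1),k.max(1)),.3*ax,.3*ay]
for y0 in np.radians([-75,-45,-15,15,45,75,90]):
    r=LS(rb,[.525,.2,y0,0,0],loss="soft_l1",f_scale=.002); print(r.x,np.degrees(r.x[2]),r.cost*1e6)
for b in R:
    f=lambda v:np.hypot(b[:,0]-v[0],b[:,1]-v[1])-.0415
    r=LS(f,[.522,.2],loss="soft_l1",f_scale=.002); print("rim",len(b),r.x,r.cost)
```

```text
side 1365
side plate ((0.5770599246025085, -0.07794377207756042), (0.13325423002243042, 0.1912408024072647), 85.60832214355469)
top 138
top plate ((0.5777711272239685, -0.07902746647596359), (0.12942340970039368, 0.1893702745437622), 84.91522979736328)
tum [ 0.608  -0.0826  0.0396 -0.114   0.6106] [-6.5295 34.9858] rms 0.0006857462460610042 s [0.0028 0.1005 0.1333 0.1352] a [-0.5697  0.0652  0.8193] mouth [ 0.5283 -0.0735  0.1543]
green 469
0.14 109 [0.5258 0.2088 0.1532] [0.5154 0.2051 0.1401] [0.536  0.2135 0.165 ]
0.165 128 [0.5252 0.2089 0.1775] [0.514 0.202 0.165] [0.5356 0.2128 0.1897]
0.19 195 [0.5249 0.2061 0.2046] [0.5136 0.1887 0.1903] [0.537  0.2131 0.2148]
green 108
0.14 1 [0.5217 0.1908 0.1434] [0.5217 0.1908 0.1434] [0.5217 0.1908 0.1434]
0.165 2 [0.5202 0.1908 0.1825] [0.518  0.1907 0.1765] [0.5224 0.1909 0.1886]
0.19 91 [0.526  0.1955 0.2082] [0.5153 0.1883 0.1963] [0.5368 0.2048 0.2141]
[ 0.5231  0.1966 -1.8092 -0.0026  0.0028] -103.66216306751845 451.28742143036004
[ 0.5269  0.1988 -0.217  -0.0012  0.0084] -12.43146324808446 382.61700176565716
[ 0.5269  0.1988 -0.2179 -0.0012  0.0074] -12.485047294284163 382.6643764105626
[ 0.522   0.1994 -0.1178  0.0016  0.0021] -6.748189851433743 463.0407513741165
[ 0.523   0.1966  1.3271 -0.0015  0.003 ] 76.03511292968776 451.1577833342549
[ 0.523   0.1966  1.3271 -0.0015  0.003 ] 76.03510540138998 451.1577833336737
[ 0.5231  0.1966  1.3323 -0.0026  0.0028] 76.33783684910695 451.2874214303644
rim 452 [0.5251 0.1962] 0.0032763655118951585
rim 195 [0.5263 0.1962] 0.0005731904187361458
```

```bash
cat >> h.py <<'E'
def plan(p,yawdir=None):
    """tool shift (units) to world TCP p, and turn (units) to bring tool y to angle yawdir (deg)"""
    s=bot.sense(); R=np.asarray(s["tcp_rot"]); d=(np.asarray(p)-s["tool_pos"])@R/.025
    a=np.degrees(np.arctan2(R[1,1],R[0,1])); 
    y=None if yawdir is None else round(-(((yawdir-a)+90)%180-90)/5,2)
    print("shift",d.round(2),"turn",y,"| at",np.round(s["tool_pos"],4),"ydir",round(a,1),"t",round(s["time_s"],2),"F",np.round(s["wrist_force"],1),"T",np.round(s["ft_torque"],2),"w",round(s["grip_width"],4),"g",round(s["gripper_force"],1))
E
python3 - <<'E'
from h import *
np.set_printoptions(precision=4,suppress=True)
z=np.load("side0.npz"); p,d=z["p"],z["d"]; X=cloud("side",d); H=hsv(p)
g=(H[...,0]>50)&(H[...,0]<80)&(H[...,1]>120)&(d>0); b=np.zeros_like(g); b[262:325,300:340]=1; g&=b
g=cv2.erode(g.astype(np.uint8),np.ones((3,3)))>0
q=X[g]; q=q[(q[:,2]>.14)&(q[:,2]<.197)]
for i in range(3):
    A=np.c_[q[:,0],q[:,2],np.ones(len(q))]; s=np.linalg.lstsq(A,q[:,1],rcond=None)[0]; r=q[:,1]-A@s; q=q[abs(r)<2*r.std()+.0003]
print(len(q),s,"face angle deg",np.degrees(np.arctan(s[0])),"rms",r.std(), q.min(0),q.max(0))
plan([.525,.1965,.27],90)
cv2.imwrite("pics/crop.png",cv2.resize(p[240:400,240:440,::-1],None,fx=4,fy=3.75,interpolation=cv2.INTER_CUBIC))
E
```

```text
215 [-0.1983  0.0083  0.312 ] face angle deg -11.217858623856173 rms 0.0011467421880625693 [0.5168 0.2056 0.1401] [0.534  0.2128 0.1969]
shift [-16.91 -10.27  -1.02] turn -4.11 | at [0.2194 0.5852 0.2446] ydir 69.4 t 1.1 F [ 0.6  0.4 -0.3] T [-0.    0.04 -0.01] w 0.0871 g 0.0
```

View pics/crop.png

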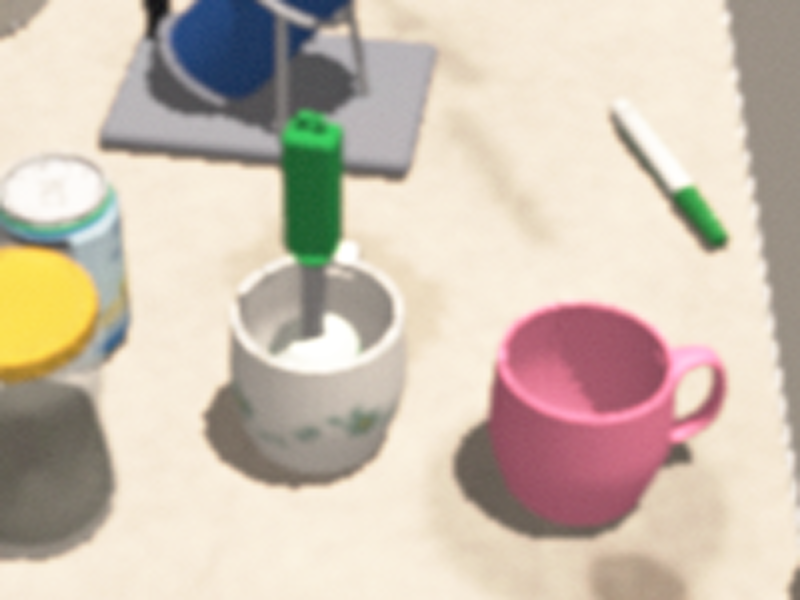

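The crop shows the brush upright in the flowered mug, with its handle at (312,190). One 20 mm face is turned to the camera, so the fingers should close at about 79°.

Emit:
{"fn": "play_rows", "kwargs": {
  "targets": [
    [[-2,-1.2,-1.2],-0.5,0],
    [[-4,-2.4,-1.2],-1,0],
    [[-6,-3.6,-1.2],-1.9,0],
    [[-8,-4.9,-1.2],-1.9,0],
    [[-10,-6.1,-1.2],-1.9,0]
  ]
}}

```text
time_s: 1.72
tool_pos: [0.4009, 0.3531, 0.2748]
tcp_rot: [[-0.981, 0.192, 0.001], [0.192, 0.981, 0.0], [-0.001, 0.0, -1.0]]
wrist_force: [0.6, 0.9, -0.4]
grip_width: 0.0872
gripper_force: 0.0
```

```bash
python3 -c "
from h import *
plan([.523,.1966,.275],79)"
```

```text
shift [-5.99 -5.21 -0.01] turn -0.01 | at [0.4009 0.3531 0.2748] ydir 79.0 t 1.73 F [ 0.6  0.9 -0.4] T [ 0.06 -0.02 -0.01] w 0.0872 g 0.0
```

Emit:
{"fn": "play_rows", "kwargs": {
  "targets": [
    [[-1.5,-1.3,0],0,0],
    [[-3,-2.6,0],0,0],
    [[-4.5,-3.9,0],0,0],
    [[-6,-5.2,0],0,0],
    [[-6,-5.2,0],0,0]
  ]
}}

```text
time_s: 2.35
tool_pos: [0.5248, 0.1955, 0.2746]
tcp_rot: [[-0.98, 0.197, 0.002], [0.197, 0.98, -0.0], [-0.002, -0.0, -1.0]]
wrist_force: [-0.8, 0.7, 0.6]
grip_width: 0.0868
gripper_force: 0.0
```

Emit:
{"fn": "play_rows", "kwargs": {
  "targets": [
    [[0,0,1.2],0,0],
    [[0,0,2.4],0,0],
    [[0,0,3.6],0,0],
    [[0,0,3.6],0,0.5],
    [[0,0,3.6],0,0.65]
  ]
}}

```text
time_s: 2.98
tool_pos: [0.5226, 0.1989, 0.1855]
tcp_rot: [[-0.982, 0.191, 0.001], [0.191, 0.982, 0.0], [-0.001, 0.001, -1.0]]
wrist_force: [1.0, -0.5, -0.4]
grip_width: 0.0743
gripper_force: 0.0
```

Emit:
{"fn": "play_rows", "kwargs": {
  "targets": [
    [[0,0,0],0,0.75],
    [[0,0,0],0,0.9],
    [[0,0,0],0,0.9],
    [[0,0,0],0,0.9]
  ]
}}

```text
time_s: 3.48
tool_pos: [0.5223, 0.1983, 0.1848]
tcp_rot: [[-0.981, 0.192, 0.0], [0.192, 0.981, 0.0], [-0.0, 0.0, -1.0]]
wrist_force: [-0.6, -0.3, -0.3]
grip_width: 0.035
gripper_force: 0.0
```

Run:
```python
from h import *
plan([.523,.1966,.185],79)
p,d=bot.read_camera("side"); cv2.imwrite("pics/g.png",cv2.resize(p[180:380,220:460,::-1],None,fx=3,fy=3))
```

```text
shift [-0.04 -0.06 -0.01] turn -0.01 | at [0.5223 0.1983 0.1848] ydir 78.9 t 3.48 F [-0.6 -0.3 -0.3] T [-0.02  0.06 -0.  ] w 0.035 g 0.0
```

View pics/g.png

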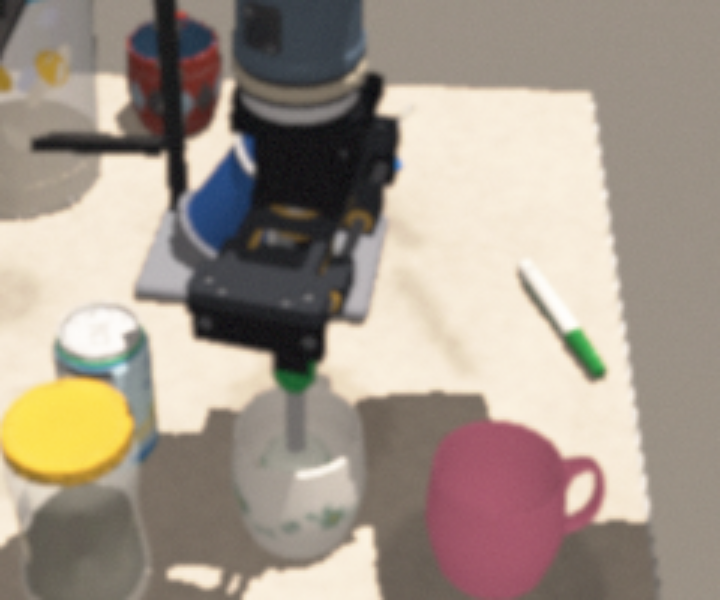

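The picture shows the fingers on either side of the handle at (295,360), still closing. I'll finish the grip and lift.

Emit:
{"fn": "play_rows", "kwargs": {
  "targets": [
    [[0,0,0],0,1],
    [[0,0,0],0,1],
    [[0,0,0],0,1],
    [[0,0,-0.4],0,1],
    [[0,0,-1],0,1]
  ]
}}

```text
time_s: 4.15
tool_pos: [0.5219, 0.1982, 0.21]
tcp_rot: [[-0.981, 0.192, -0.001], [0.192, 0.981, -0.0], [0.001, -0.0, -1.0]]
wrist_force: [-0.4, -0.6, 0.1]
grip_width: 0.0201
gripper_force: 30.0
```

```bash
python3 -c "
from h import *
plan([.523,.1966,.31],79)"
```

```text
shift [-0.05 -0.06 -4.  ] turn -0.01 | at [0.5219 0.1982 0.21  ] ydir 78.9 t 4.15 F [-0.4 -0.6  0.1] T [ 0.05 -0.03 -0.01] w 0.0201 g 30.0
```

Emit:
{"fn": "play_rows", "kwargs": {
  "targets": [
    [[0,0,-2],0,1],
    [[0,0,-4],0,1],
    [[0,0,-5.5],0,1],
    [[0,0,-6.2],0,1],
    [[0,0,-6.2],0,1]
  ]
}}

```text
time_s: 4.78
tool_pos: [0.5229, 0.1984, 0.3673]
tcp_rot: [[-0.981, 0.192, 0.005], [0.192, 0.981, 0.001], [-0.005, 0.002, -1.0]]
wrist_force: [-0.7, -1.3, -1.0]
grip_width: 0.0197
gripper_force: 30.0
```

Emit:
{"fn": "play_rows", "kwargs": {
  "targets": [
    [[-0.5,-2.1,0],-0.3,1],
    [[-1,-4.2,0],-0.6,1],
    [[-1.5,-6.3,0],-0.9,1],
    [[-2,-8.4,0],-0.9,1],
    [[-2.6,-10.6,0],-0.9,1]
  ]
}}

```text
time_s: 5.4
tool_pos: [0.5343, -0.0755, 0.3636]
tcp_rot: [[-0.993, 0.114, -0.002], [0.114, 0.993, 0.001], [0.002, 0.001, -1.0]]
wrist_force: [0.8, -0.1, -1.2]
grip_width: 0.0196
gripper_force: 30.0
```

Emit:
{"fn": "play_rows", "kwargs": {
  "targets": [
    [[0,0,0],0,1],
    [[0,0,0],0,1]
  ]
}}

```text
time_s: 5.65
tool_pos: [0.5345, -0.074, 0.3636]
tcp_rot: [[-0.993, 0.115, -0.002], [0.115, 0.993, 0.002], [0.002, 0.001, -1.0]]
wrist_force: [-1.1, 0.2, -1.5]
grip_width: 0.0201
gripper_force: 30.0
```

Run:
```python
from h import *
plan([.534,-.074,.305],83.5)
p,d=bot.read_camera("side"); cv2.imwrite("pics/h1.png",cv2.resize(p[100:300,200:440,::-1],None,fx=3,fy=3))
p,d=bot.read_camera("top"); cv2.imwrite("pics/h2.png",cv2.resize(p[160:320,260:460,::-1],None,fx=3,fy=3))
```

```text
shift [ 0.01 -0.    2.34] turn -0.02 | at [ 0.5345 -0.074   0.3636] ydir 83.4 t 5.65 F [-1.1  0.2 -1.5] T [0.09 0.03 0.02] w 0.0201 g 30.0
```

View pics/h1.png

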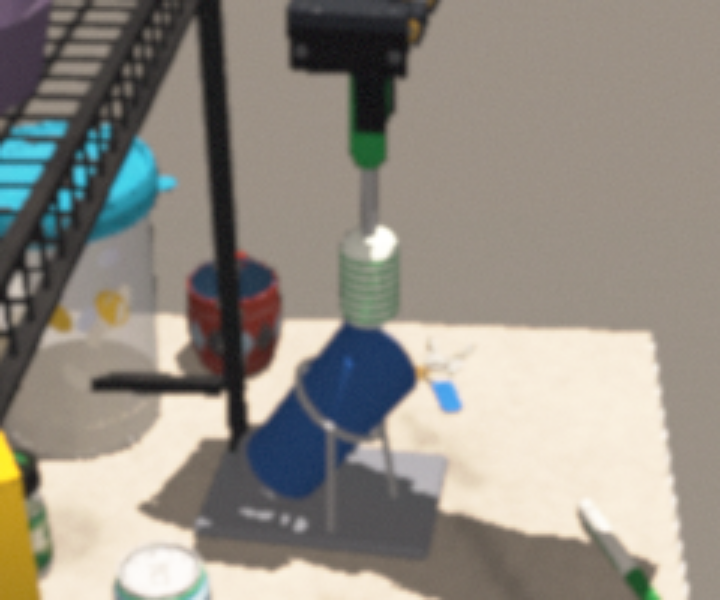

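The view shows the brush hanging upright just above the tumbler mouth, with the head's end near (372,320). I'll lower it gently into the mouth.

Emit:
{"fn": "play_rows", "kwargs": {
  "targets": [
    [[0.1,0,1],0,1],
    [[0.1,0,1.6],0,1],
    [[0.1,0,2],0,1],
    [[0.1,0,2.2],0,1],
    [[0.1,0,2.2],0,1]
  ]
}}

```text
time_s: 6.38
tool_pos: [0.5329, -0.0739, 0.3095]
tcp_rot: [[-0.993, 0.114, -0.0], [0.114, 0.993, 0.0], [0.0, 0.0, -1.0]]
wrist_force: [-0.0, 0.3, -1.2]
grip_width: 0.0202
gripper_force: 30.0
```

```bash
python3 -c "
from h import *
plan([.434,-.063,.274],83.5)"
```

```text
shift [ 3.98 -0.02  1.42] turn -0.01 | at [ 0.5329 -0.0739  0.3095] ydir 83.5 t 6.38 F [-0.   0.3 -1.2] T [-0.03  0.02  0.05] w 0.0202 g 30.0
```

Emit:
{"fn": "play_rows", "kwargs": {
  "targets": [
    [[0,0,0.3],0,1],
    [[0.2,0,0.4],0,1],
    [[0.4,0,0.4],0,1],
    [[0.6,0,0.45],0,1],
    [[0.6,0,0.45],0,1]
  ]
}}

```text
time_s: 7.0
tool_pos: [0.5191, -0.0725, 0.2995]
tcp_rot: [[-0.993, 0.115, 0.005], [0.115, 0.993, -0.001], [-0.005, -0.0, -1.0]]
wrist_force: [3.0, -0.2, 1.1]
grip_width: 0.0198
gripper_force: 30.0
```

Emit:
{"fn": "play_rows", "kwargs": {
  "targets": [
    [[0.2,0,0],0,1],
    [[0.4,0,0.05],0,1],
    [[0.6,0,0.1],0,1],
    [[0.8,0,0.15],0,1],
    [[0.8,0,0.15],0,1]
  ]
}}

```text
time_s: 7.62
tool_pos: [0.4974, -0.0701, 0.2946]
tcp_rot: [[-0.993, 0.114, -0.001], [0.114, 0.993, -0.001], [0.001, -0.001, -1.0]]
wrist_force: [3.1, 0.1, 4.7]
grip_width: 0.0201
gripper_force: 30.0
```

Run:
```python
from h import *
plan([.434,-.063,.274],83.5)
p,d=bot.read_camera("side"); cv2.imwrite("pics/t1.png",cv2.resize(p[100:300,200:440,::-1],None,fx=3,fy=3))
```

```text
shift [ 2.55 -0.01  0.83] turn -0.01 | at [ 0.4974 -0.0701  0.2946] ydir 83.4 t 7.62 F [3.1 0.1 4.7] T [-0.08 -0.91  0.02] w 0.0201 g 30.0
```

View pics/t1.png

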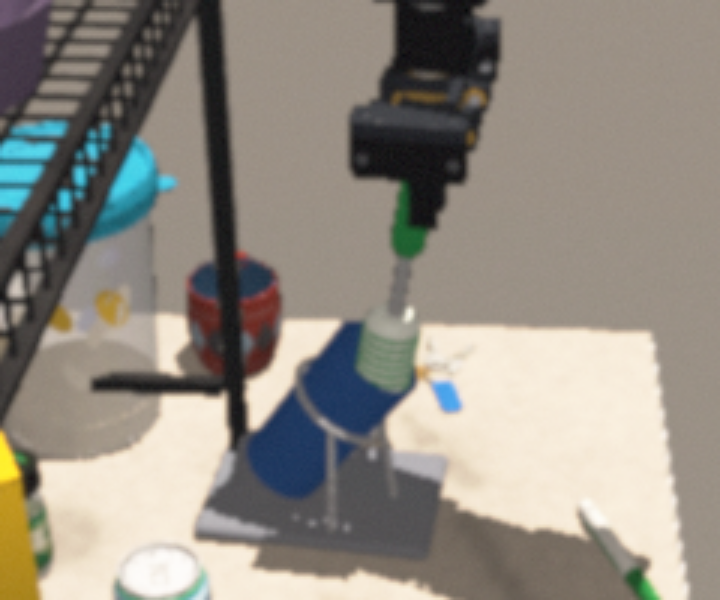

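The brush is pivoting in the fingers as planned: its head at (385,350) is in the mouth and tilted about 10°. I'll carry on.

Emit:
{"fn": "play_rows", "kwargs": {
  "targets": [
    [[0.3,0,0.0],0,1],
    [[0.6,0,0.1],0,1],
    [[0.9,0,0.15],0,1],
    [[1.2,0,0.22],0,1],
    [[1.2,0,0.22],0,1]
  ]
}}

```text
time_s: 8.3
tool_pos: [0.4666, -0.0661, 0.2885]
tcp_rot: [[-0.993, 0.114, -0.003], [0.114, 0.993, 0.001], [0.003, 0.001, -1.0]]
wrist_force: [1.5, -1.0, 1.2]
grip_width: 0.02
gripper_force: 30.0
```

Emit:
{"fn": "play_rows", "kwargs": {
  "targets": [
    [[0.3,0,0.1],0,1],
    [[0.6,0,0.25],0,1],
    [[0.9,0,0.38],0,1],
    [[1.2,0,0.5],0,1],
    [[1.2,0,0.5],0,1]
  ]
}}

```text
time_s: 8.93
tool_pos: [0.4367, -0.0627, 0.2759]
tcp_rot: [[-0.993, 0.114, -0.003], [0.114, 0.993, 0.001], [0.003, 0.001, -1.0]]
wrist_force: [1.7, -0.4, -0.1]
grip_width: 0.0196
gripper_force: 30.0
```

Run:
```python
from h import *
plan([.434,-.063,.274],83.5)
p,d=bot.read_camera("side"); cv2.imwrite("pics/t2.png",cv2.resize(p[100:300,200:440,::-1],None,fx=3,fy=3))
```

```text
shift [ 0.11 -0.02  0.08] turn -0.01 | at [ 0.4367 -0.0627  0.2759] ydir 83.4 t 8.93 F [ 1.7 -0.4 -0.1] T [ 0.02 -0.27  0.09] w 0.0196 g 30.0
```

View pics/t2.png

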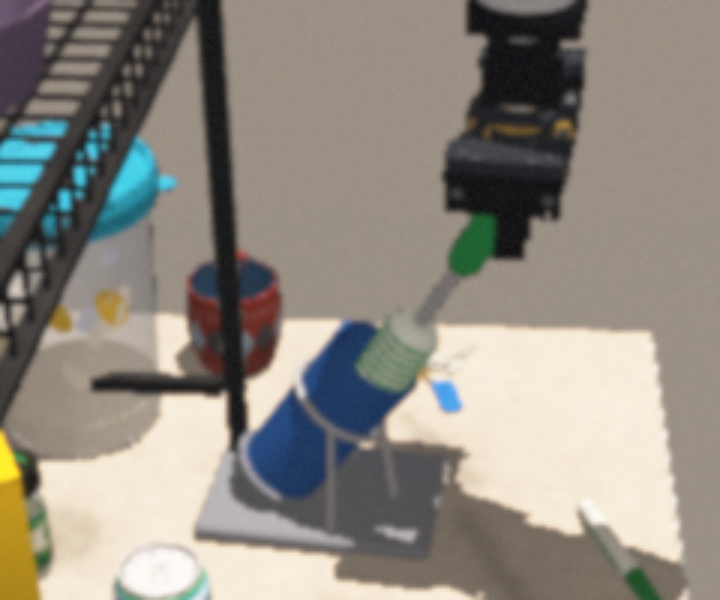

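The brush now lies along the tumbler axis, with its head half in the mouth near (400,350). I'll slide it in along the axis.

Emit:
{"fn": "play_rows", "kwargs": {
  "targets": [
    [[-0.4,0,0.45],0,1],
    [[-0.8,0,0.95],0,1],
    [[-1.2,0,1.45],0,1],
    [[-1.6,0,1.95],0,1],
    [[-1.9,0,2.35],0,1]
  ]
}}

```text
time_s: 9.6
tool_pos: [0.4861, -0.0686, 0.2165]
tcp_rot: [[-0.993, 0.114, -0.001], [0.114, 0.993, 0.0], [0.001, 0.0, -1.0]]
wrist_force: [0.1, -0.7, -0.4]
grip_width: 0.0199
gripper_force: 30.0
```

Emit:
{"fn": "play_rows", "kwargs": {
  "targets": [
    [[0,0,0],0,1],
    [[-0.11,0,0.16],0,1],
    [[-0.23,0,0.33],0,1],
    [[-0.23,0,0.33],0,1]
  ]
}}

```text
time_s: 10.1
tool_pos: [0.4913, -0.0693, 0.2095]
tcp_rot: [[-0.993, 0.114, -0.0], [0.114, 0.993, -0.0], [0.0, -0.0, -1.0]]
wrist_force: [-0.3, 0.5, -0.6]
grip_width: 0.0201
gripper_force: 30.0
```

```bash
cat >> h.py <<'E'
A=np.array([-0.5697,0.0652,0.8193]);O=np.array([.6114,-.083,.0347])
def ax():
    s=bot.sense(); g=np.asarray(s["tool_pos"])+[0,0,-.003]-O; f=np.asarray(s["wrist_force"])
    n=np.array([.8193*.9935,-.8193*.1137,.5736])
    print("end s %.1f mm perp %.1f  Fax %.1f Fperp %.1f t %.2f"%((g@A-.175)*1e3,g@n*1e3,f@A,f@n,s["time_s"]),"F",np.round(f,1),"T",np.round(s["ft_torque"],2),"w",round(s["grip_width"],4))
E
python3 -c "
from h import *
ax()"
```

```text
end s 35.1 mm perp -0.5  Fax -0.3 Fperp -0.6 t 10.10 F [-0.3  0.5 -0.6] T [0.02 0.06 0.01] w 0.0201
```

Next I'll feel downwards in steps of about 4 mm.

Emit:
{"fn": "play_rows", "kwargs": {
  "targets": [
    [[-0.05,0,0.07],0,1],
    [[-0.1,0,0.14],0,1],
    [[-0.1,0,0.14],0,1]
  ]
}}

```text
time_s: 10.48
tool_pos: [0.4938, -0.0695, 0.206]
tcp_rot: [[-0.993, 0.114, -0.0], [0.114, 0.993, 0.0], [0.0, 0.0, -1.0]]
wrist_force: [-0.1, 0.2, -1.6]
grip_width: 0.0199
gripper_force: 30.0
```

Emit:
{"fn": "play_rows", "kwargs": {
  "targets": [
    [[-0.05,0,0.07],0,1],
    [[-0.1,0,0.14],0,1],
    [[-0.1,0,0.14],0,1]
  ]
}}

```text
time_s: 10.85
tool_pos: [0.4963, -0.0698, 0.2024]
tcp_rot: [[-0.993, 0.114, -0.0], [0.114, 0.993, 0.0], [0.0, 0.0, -1.0]]
wrist_force: [-0.3, 1.4, -0.8]
grip_width: 0.0199
gripper_force: 30.0
```

```bash
python3 -c "
from h import *
ax()"
```

```text
end s 26.4 mm perp -0.5  Fax -0.4 Fperp -0.8 t 10.85 F [-0.3  1.4 -0.8] T [ 0.02 -0.01 -0.06] w 0.0199
```

Emit:
{"fn": "play_rows", "kwargs": {
  "targets": [
    [[-0.05,0,0.07],0,1],
    [[-0.1,0,0.14],0,1],
    [[-0.1,0,0.14],0,1]
  ]
}}

```text
time_s: 11.22
tool_pos: [0.4983, -0.07, 0.1991]
tcp_rot: [[-0.993, 0.114, -0.001], [0.114, 0.993, 0.0], [0.001, 0.0, -1.0]]
wrist_force: [-2.7, 0.6, 2.0]
grip_width: 0.0196
gripper_force: 30.0
```

Emit:
{"fn": "play_rows", "kwargs": {
  "targets": [
    [[-0.05,0,0.07],0,1],
    [[-0.1,0,0.14],0,1],
    [[-0.1,0,0.14],0,1]
  ]
}}

```text
time_s: 11.6
tool_pos: [0.5004, -0.0703, 0.1957]
tcp_rot: [[-0.993, 0.114, -0.002], [0.114, 0.993, 0.0], [0.002, 0.0, -1.0]]
wrist_force: [-5.0, 0.2, 6.9]
grip_width: 0.0195
gripper_force: 30.0
```

```bash
python3 -c "
from h import *
ax()"
```

```text
end s 18.5 mm perp -0.9  Fax 8.5 Fperp -0.1 t 11.60 F [-5.   0.2  6.9] T [0.01 0.68 0.03] w 0.0195
```

Contact was felt at about s = 25 mm, and the brush now presses with 8.5 N along the axis. I'll draw it up 80 mm and do the second stroke.

Emit:
{"fn": "play_rows", "kwargs": {
  "targets": [
    [[0.35,0,-0.5],0,1],
    [[0.85,0,-1.2],0,1],
    [[1.35,0,-1.9],0,1],
    [[1.83,0,-2.62],0,1],
    [[1.83,0,-2.62],0,1]
  ]
}}

```text
time_s: 12.22
tool_pos: [0.4562, -0.0653, 0.2624]
tcp_rot: [[-0.993, 0.114, 0.004], [0.114, 0.993, -0.001], [-0.004, -0.001, -1.0]]
wrist_force: [-0.2, 0.0, -1.5]
grip_width: 0.0197
gripper_force: 30.0
```

Emit:
{"fn": "play_rows", "kwargs": {
  "targets": [
    [[0,0,0],0,1],
    [[-0.5,0,0.7],0,1],
    [[-1,0,1.4],0,1],
    [[-1.4,0,2],0,1],
    [[-1.5,0,2.15],0,1]
  ]
}}

```text
time_s: 12.85
tool_pos: [0.4931, -0.0693, 0.2057]
tcp_rot: [[-0.993, 0.114, -0.002], [0.114, 0.993, 0.001], [0.003, 0.001, -1.0]]
wrist_force: [0.9, 0.7, -0.8]
grip_width: 0.0198
gripper_force: 30.0
```

Emit:
{"fn": "play_rows", "kwargs": {
  "targets": [
    [[-0.08,0,0.12],0,1],
    [[-0.16,0,0.23],0,1],
    [[-0.24,0,0.34],0,1],
    [[-0.29,0,0.41],0,1],
    [[-0.29,0,0.41],0,1]
  ]
}}

```text
time_s: 13.48
tool_pos: [0.4996, -0.0702, 0.1974]
tcp_rot: [[-0.993, 0.114, -0.001], [0.114, 0.993, 0.0], [0.001, -0.0, -1.0]]
wrist_force: [-4.2, -0.0, 5.0]
grip_width: 0.02
gripper_force: 30.0
```

```bash
python3 -c "
from h import *
ax()"
```

```text
end s 20.4 mm perp -0.6  Fax 6.5 Fperp -0.5 t 13.47 F [-4.2 -0.   5. ] T [ 0.05  0.58 -0.05] w 0.02
```

Emit:
{"fn": "play_rows", "kwargs": {
  "targets": [
    [[-0.03,0,0.04],0,1],
    [[-0.03,0,0.04],0,1]
  ]
}}

```text
time_s: 13.72
tool_pos: [0.5002, -0.0702, 0.1964]
tcp_rot: [[-0.993, 0.114, -0.001], [0.114, 0.993, 0.0], [0.001, -0.0, -1.0]]
wrist_force: [-5.4, 0.5, 6.6]
grip_width: 0.0197
gripper_force: 30.0
```

Emit:
{"fn": "play_rows", "kwargs": {
  "targets": [
    [[0.35,0,-0.5],0,1],
    [[0.85,0,-1.2],0,1],
    [[1.35,0,-1.9],0,1],
    [[1.83,0,-2.62],0,1],
    [[1.83,0,-2.62],0,1]
  ]
}}

```text
time_s: 14.35
tool_pos: [0.4559, -0.0652, 0.263]
tcp_rot: [[-0.993, 0.114, 0.004], [0.114, 0.993, -0.001], [-0.004, -0.001, -1.0]]
wrist_force: [0.5, -0.2, -1.3]
grip_width: 0.0197
gripper_force: 30.0
```

Emit:
{"fn": "play_rows", "kwargs": {
  "targets": [
    [[0,0,0],0,1],
    [[-0.5,0,0.7],0,1],
    [[-1,0,1.4],0,1],
    [[-1.4,0,2],0,1],
    [[-1.5,0,2.15],0,1]
  ]
}}

```text
time_s: 14.98
tool_pos: [0.4928, -0.0693, 0.2062]
tcp_rot: [[-0.993, 0.114, -0.002], [0.114, 0.993, 0.001], [0.003, 0.001, -1.0]]
wrist_force: [-0.8, -0.4, -1.8]
grip_width: 0.0196
gripper_force: 30.0
```

Emit:
{"fn": "play_rows", "kwargs": {
  "targets": [
    [[-0.08,0,0.12],0,1],
    [[-0.16,0,0.23],0,1],
    [[-0.24,0,0.34],0,1],
    [[-0.33,0,0.47],0,1],
    [[-0.33,0,0.47],0,1]
  ]
}}

```text
time_s: 15.6
tool_pos: [0.5002, -0.0702, 0.1965]
tcp_rot: [[-0.993, 0.114, -0.001], [0.114, 0.993, 0.0], [0.001, -0.0, -1.0]]
wrist_force: [-3.5, 0.8, 6.5]
grip_width: 0.0196
gripper_force: 30.0
```

Emit:
{"fn": "play_rows", "kwargs": {
  "targets": [
    [[0,0,0],0,1],
    [[0,0,0],0,1]
  ]
}}

```text
time_s: 15.85
tool_pos: [0.5002, -0.0702, 0.1967]
tcp_rot: [[-0.993, 0.114, -0.001], [0.114, 0.993, -0.0], [0.001, -0.0, -1.0]]
wrist_force: [-4.1, -0.8, 6.1]
grip_width: 0.0199
gripper_force: 30.0
```

```bash
python3 -c "
from h import *
ax()"
```

```text
end s 19.5 mm perp -0.5  Fax 7.3 Fperp 0.2 t 15.85 F [-4.1 -0.8  6.1] T [ 0.05  0.57 -0.05] w 0.0199
```

All three strokes are done. I'll draw the brush out partway, then straighten it against the upper rim.

Emit:
{"fn": "play_rows", "kwargs": {
  "targets": [
    [[0.4,0,-0.57],0,1],
    [[0.9,0,-1.29],0,1],
    [[1.4,0,-2],0,1],
    [[1.9,0,-2.72],0,1],
    [[2.06,0,-2.95],0,1]
  ]
}}

```text
time_s: 16.48
tool_pos: [0.4496, -0.0645, 0.2712]
tcp_rot: [[-0.993, 0.114, 0.003], [0.114, 0.993, -0.001], [-0.003, -0.001, -1.0]]
wrist_force: [-0.1, -1.4, -0.9]
grip_width: 0.0199
gripper_force: 30.0
```

Emit:
{"fn": "play_rows", "kwargs": {
  "targets": [
    [[0,0,0],0,1],
    [[-0.36,0,-0.37],0,1],
    [[-0.76,0,-0.71],0,1],
    [[-1.18,0,-1.02],0,1],
    [[-1.62,0,-1.28],0,1]
  ]
}}

```text
time_s: 17.1
tool_pos: [0.4899, -0.0689, 0.3015]
tcp_rot: [[-0.993, 0.114, -0.003], [0.114, 0.993, 0.001], [0.003, 0.001, -1.0]]
wrist_force: [-1.8, 0.1, -3.2]
grip_width: 0.0199
gripper_force: 30.0
```

```bash
python3 -c "
from h import *
ax();plan([.538,-.074,.319],83.5)"
```

```text
end s 111.3 mm perp 51.1  Fax -1.6 Fperp -3.3 t 17.10 F [-1.8  0.1 -3.2] T [ 0.09  1.01 -0.04] w 0.0199
shift [-1.93  0.02 -0.71] turn -0.01 | at [ 0.4899 -0.0689  0.3015] ydir 83.5 t 17.1 F [-1.8  0.1 -3.2] T [ 0.09  1.01 -0.04] w 0.0199 g 30.0
```

Emit:
{"fn": "play_rows", "kwargs": {
  "targets": [
    [[-0.47,0,-0.23],0,1],
    [[-0.96,0,-0.42],0,1],
    [[-1.46,0,-0.56],0,1],
    [[-1.97,0,-0.65],0,1],
    [[-1.97,0,-0.65],0,1]
  ]
}}

```text
time_s: 17.73
tool_pos: [0.541, -0.0751, 0.3185]
tcp_rot: [[-0.993, 0.114, 0.004], [0.114, 0.993, -0.001], [-0.004, -0.0, -1.0]]
wrist_force: [-1.2, 0.4, -0.8]
grip_width: 0.0198
gripper_force: 30.0
```

```bash
cat >> h.py <<'E'
def tilt(c="side",png=None):
    """brush axis from the camera's depth: median points of handle, shaft, head near the tool"""
    p,d=bot.read_camera(c); X=cloud(c,d); s=bot.sense(); g=np.asarray(s["tool_pos"])
    H=hsv(p); green=(H[...,0]>35)&(H[...,0]<85)&(H[...,1]>25)
    m=(d>0)&(np.linalg.norm(X[...,:2]-g[:2],axis=-1)<.06)&(X[...,2]<g[2]-.02)&(X[...,2]>g[2]-.17)
    for lo in(-.17,-.15,-.13,-.11,-.095,-.08,-.065,-.05,-.035):
        k=m&(X[...,2]>g[2]+lo)&(X[...,2]<g[2]+lo+.015); q=X[k]
        if len(q)>3: print(lo,len(q),"x mid %.4f (%.4f..%.4f) ymed %.4f"%((q[:,0].min()+q[:,0].max())/2,q[:,0].min(),q[:,0].max(),np.median(q[:,1])))
    if png: cv2.imwrite(png,cv2.resize(p[100:300,200:440,::-1],None,fx=3,fy=3))
    return X,m,g
E
python3 -c "
from h import *
ax();tilt(png='pics/v1.png')"
```

```text
end s 95.7 mm perp 103.0  Fax 0.0 Fperp -1.5 t 17.73 F [-1.2  0.4 -0.8] T [0.17 0.39 0.03] w 0.0198
-0.17 199 x mid 0.5463 (0.5162..0.5764) ymed -0.0546
-0.15 114 x mid 0.5395 (0.5166..0.5624) ymed -0.0563
-0.13 126 x mid 0.5383 (0.5169..0.5597) ymed -0.0568
-0.11 84 x mid 0.5381 (0.5234..0.5528) ymed -0.0697
-0.095 39 x mid 0.5401 (0.5344..0.5458) ymed -0.0703
-0.08 27 x mid 0.5399 (0.5346..0.5452) ymed -0.0692
-0.065 31 x mid 0.5414 (0.5339..0.5489) ymed -0.0676
-0.05 74 x mid 0.5426 (0.5296..0.5555) ymed -0.0661
-0.035 61 x mid 0.5410 (0.5269..0.5552) ymed -0.0649
```

View pics/v1.png

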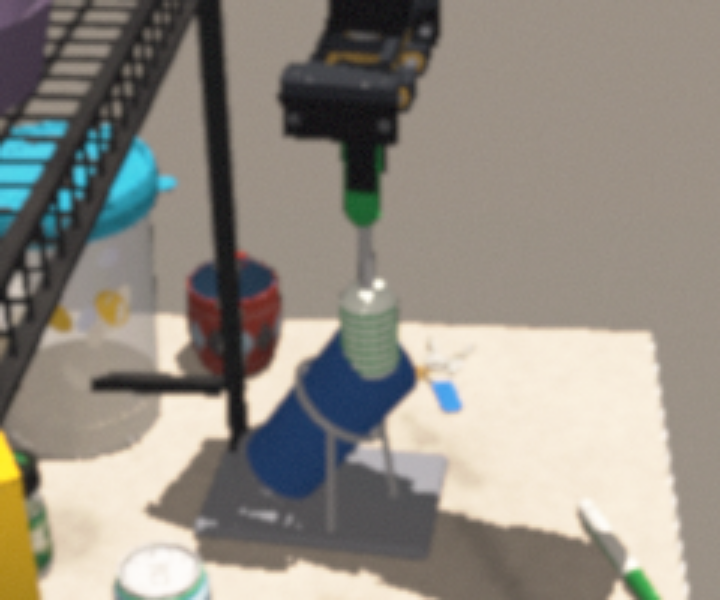

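It shows the brush practically vertical again, with its head at (370,330) and handle at (362,190). I'll raise it and carry it over the mug.

Emit:
{"fn": "play_rows", "kwargs": {
  "targets": [
    [[0.1,0,-1],0,1],
    [[0.1,0,-2],0,1],
    [[0.1,0,-2.1],0,1],
    [[0.1,0,-2.1],0,1]
  ]
}}

```text
time_s: 18.27
tool_pos: [0.5369, -0.0746, 0.3705]
tcp_rot: [[-0.993, 0.114, 0.002], [0.114, 0.993, -0.001], [-0.002, -0.0, -1.0]]
wrist_force: [-0.8, 0.2, -1.4]
grip_width: 0.0199
gripper_force: 30.0
```

Emit:
{"fn": "play_rows", "kwargs": {
  "targets": [
    [[0.3,1.8,0],0,1],
    [[0.6,3.6,0],0,1],
    [[0.9,5.4,0],0,1],
    [[1.2,7.2,0],0,1],
    [[1.5,9,0],0,1]
  ]
}}

```text
time_s: 18.9
tool_pos: [0.5245, 0.1548, 0.3692]
tcp_rot: [[-0.993, 0.114, -0.001], [0.114, 0.993, -0.0], [0.001, -0.0, -1.0]]
wrist_force: [0.2, -0.1, -1.2]
grip_width: 0.0199
gripper_force: 30.0
```

Emit:
{"fn": "play_rows", "kwargs": {
  "targets": [
    [[0.2,1,0],0,1],
    [[0.3,1.7,0],0,1],
    [[0.3,1.7,0],0,1],
    [[0.3,1.7,0],0,1]
  ]
}}

```text
time_s: 19.4
tool_pos: [0.5225, 0.1956, 0.3702]
tcp_rot: [[-0.993, 0.115, -0.0], [0.115, 0.993, -0.001], [0.0, -0.001, -1.0]]
wrist_force: [0.3, 0.1, -1.3]
grip_width: 0.0197
gripper_force: 30.0
```

Run:
```python
from h import *
plan([.526,.197,.3],83.5)
tilt()
p,d=bot.read_camera("top"); X=cloud("top",d); H=hsv(p)
for c in("side","top"):
    p,d=bot.read_camera(c); X=cloud(c,d); H=hsv(p)
    b=X[(d>0)&(abs(X[...,2]-.087)<.008)&(abs(X[...,0]-.522)<.055)&(X[...,1]>.15)&(X[...,1]<.25)&(H[...,1]<70)]
    r=cv2.minEnclosingCircle(b[:,:2].astype(np.float32)) if len(b)>5 else None; print(c,len(b),r)
```

```text
shift [-0.14  0.08  2.81] turn -0.02 | at [0.5225 0.1956 0.3702] ydir 83.4 t 19.4 F [ 0.3  0.1 -1.3] T [-0.    0.04  0.04] w 0.0197 g 30.0
-0.17 160 x mid 0.5177 (0.4965..0.5388) ymed 0.2149
-0.15 164 x mid 0.5192 (0.4980..0.5404) ymed 0.2143
-0.13 209 x mid 0.5203 (0.4984..0.5422) ymed 0.2131
-0.11 142 x mid 0.5208 (0.5054..0.5361) ymed 0.2006
-0.095 53 x mid 0.5216 (0.5157..0.5275) ymed 0.2008
-0.08 52 x mid 0.5222 (0.5170..0.5274) ymed 0.2003
-0.065 41 x mid 0.5249 (0.5165..0.5334) ymed 0.2012
-0.05 122 x mid 0.5234 (0.5105..0.5363) ymed 0.2050
-0.035 95 x mid 0.5231 (0.5085..0.5376) ymed 0.2053
side 451 ((0.524614691734314, 0.19677861034870148), 0.04379243776202202)
top 3 None
```

Emit:
{"fn": "play_rows", "kwargs": {
  "targets": [
    [[-0.27,0.08,0],0,1],
    [[-0.27,0.08,1.5],0,1],
    [[-0.27,0.08,3],0,1],
    [[-0.27,0.08,4.5],0,1],
    [[-0.27,0.08,6],0,1]
  ]
}}

```text
time_s: 20.23
tool_pos: [0.5301, 0.1975, 0.2196]
tcp_rot: [[-0.993, 0.115, 0.001], [0.115, 0.993, 0.0], [-0.001, 0.0, -1.0]]
wrist_force: [0.3, -1.0, -1.4]
grip_width: 0.0195
gripper_force: 30.0
```

Emit:
{"fn": "play_rows", "kwargs": {
  "targets": [
    [[0,0,0.4],0,1],
    [[0,0,0.8],0,1],
    [[0,0,1.1],0,1],
    [[0,0,1.1],0,1]
  ]
}}

```text
time_s: 20.72
tool_pos: [0.5295, 0.1977, 0.1934]
tcp_rot: [[-0.993, 0.114, 0.001], [0.114, 0.993, 0.0], [-0.001, 0.0, -1.0]]
wrist_force: [-0.1, -0.1, -0.8]
grip_width: 0.0198
gripper_force: 30.0
```

Run:
```python
from h import *
plan([.529,.197,.185],83.5)
```

```text
shift [ 0.02 -0.03  0.33] turn -0.01 | at [0.5295 0.1977 0.1934] ydir 83.4 t 20.73 F [-0.1 -0.1 -0.8] T [ 0.02  0.   -0.03] w 0.0198 g 30.0
```

Next I'll feel for the mug's floor in small steps.

Emit:
{"fn": "play_rows", "kwargs": {
  "targets": [
    [[0,0,0.1],0,1],
    [[0,0,0.2],0,1],
    [[0,0,0.26],0,1],
    [[0,0,0.26],0,1]
  ]
}}

```text
time_s: 21.22
tool_pos: [0.5292, 0.1977, 0.1865]
tcp_rot: [[-0.993, 0.114, -0.0], [0.114, 0.993, -0.0], [0.0, -0.0, -1.0]]
wrist_force: [-0.6, -0.6, -0.6]
grip_width: 0.0198
gripper_force: 30.0
```

Emit:
{"fn": "play_rows", "kwargs": {
  "targets": [
    [[0,0,0.08],0,1],
    [[0,0,0.12],0,1],
    [[0,0,0.12],0,1]
  ]
}}

```text
time_s: 21.6
tool_pos: [0.5294, 0.1977, 0.1838]
tcp_rot: [[-0.993, 0.114, 0.0], [0.114, 0.993, 0.0], [-0.0, 0.0, -1.0]]
wrist_force: [-0.5, 0.5, 2.4]
grip_width: 0.0199
gripper_force: 30.0
```

The brush rests on the mug floor with about 3 N. I'll ease off a little, check, and open slowly.

Emit:
{"fn": "play_rows", "kwargs": {
  "targets": [
    [[0,0,0],0,1],
    [[0,0,-0.05],0,1],
    [[0,0,-0.05],0,1]
  ]
}}

```text
time_s: 21.98
tool_pos: [0.5294, 0.1977, 0.1849]
tcp_rot: [[-0.993, 0.114, 0.001], [0.114, 0.993, 0.0], [-0.001, 0.0, -1.0]]
wrist_force: [0.6, -0.6, 0.4]
grip_width: 0.02
gripper_force: 30.0
```

Run:
```python
from h import *
plan([.529,.197,.185],83.5); X,m,g=tilt(png="pics/p.png")
```

```text
shift [ 0.01 -0.03 -0.  ] turn -0.01 | at [0.5294 0.1977 0.1849] ydir 83.4 t 21.98 F [ 0.6 -0.6  0.4] T [ 0.04 -0.1   0.01] w 0.02 g 30.0
-0.17 120 x mid 0.5236 (0.4866..0.5607) ymed 0.2317
-0.15 302 x mid 0.5244 (0.4814..0.5673) ymed 0.2244
-0.13 458 x mid 0.5241 (0.4816..0.5667) ymed 0.2183
-0.11 631 x mid 0.5250 (0.4836..0.5663) ymed 0.2057
-0.095 84 x mid 0.5247 (0.4841..0.5653) ymed 0.2026
-0.08 37 x mid 0.5295 (0.5237..0.5352) ymed 0.2032
-0.065 25 x mid 0.5300 (0.5238..0.5362) ymed 0.2026
-0.05 83 x mid 0.5307 (0.5179..0.5434) ymed 0.2069
-0.035 44 x mid 0.5308 (0.5181..0.5435) ymed 0.2078
```

Emit:
{"fn": "play_rows", "kwargs": {
  "targets": [
    [[0,0,0],0,0.7],
    [[0,0,0],0,0.6],
    [[0,0,0],0,0.4],
    [[0,0,0],0,0.2],
    [[0,0,0],0,0.2]
  ]
}}

```text
time_s: 22.65
tool_pos: [0.5292, 0.1977, 0.1848]
tcp_rot: [[-0.993, 0.114, -0.0], [0.114, 0.993, -0.0], [0.0, -0.0, -1.0]]
wrist_force: [0.1, 0.1, -0.1]
grip_width: 0.0569
gripper_force: 0.0
```

Emit:
{"fn": "play_rows", "kwargs": {
  "targets": [
    [[0,0,0],0,0.2],
    [[0,0,-1.5],0,0.2],
    [[0,0,-3.5],0,0.2],
    [[0,0,-5.5],0,0.2],
    [[0,0,-5.5],0,0.2]
  ]
}}

```text
time_s: 23.28
tool_pos: [0.5317, 0.1982, 0.3271]
tcp_rot: [[-0.993, 0.114, 0.011], [0.114, 0.993, 0.002], [-0.01, 0.003, -1.0]]
wrist_force: [0.4, 0.1, -0.8]
grip_width: 0.0699
gripper_force: 0.0
```

Emit:
{"fn": "play_rows", "kwargs": {
  "targets": [
    [[1.5,0,0],0,0.2],
    [[3,0,0],0,0.2],
    [[3,0,0],0,0.2],
    [[3,0,0],0,0.2]
  ]
}}

```text
time_s: 23.78
tool_pos: [0.455, 0.2062, 0.3218]
tcp_rot: [[-0.993, 0.114, -0.0], [0.114, 0.993, -0.0], [-0.0, -0.0, -1.0]]
wrist_force: [0.9, -0.4, 0.1]
grip_width: 0.0697
gripper_force: 0.0
```

Run:
```python
from h import *
plan([.529,.197,.185],83.5)
p,d=bot.read_camera("side"); X=cloud("side",d); H=hsv(p); cv2.imwrite("pics/end.png",p[:,:,::-1])
m=(d>0)&(abs(X[...,0]-.525)<.06)&(abs(X[...,1]-.2)<.06)
for lo in np.arange(.075,.22,.015):
    q=X[m&(X[...,2]>lo)&(X[...,2]<lo+.015)]
    if len(q)>3: print(round(lo,3),len(q),np.round([q[:,0].min(),q[:,0].max(),np.median(q[:,1])],4))
print(X[m][:,2].max())
b=X[m&(abs(X[...,2]-.087)<.008)&(X[...,1]>.15)&(H[...,1]<70)]; print(cv2.minEnclosingCircle(b[:,:2].astype(np.float32)))
```

```text
shift [-2.98 -0.03  5.47] turn -0.01 | at [0.455  0.2062 0.3218] ydir 83.5 t 23.77 F [ 0.9 -0.4  0.1] T [ 0.04 -0.   -0.01] w 0.0697 g 0.0
0.075 619 [0.4837 0.5654 0.2066]
0.09 80 [0.4842 0.5647 0.2038]
0.105 37 [0.5217 0.5315 0.2031]
0.12 21 [0.5195 0.5312 0.2032]
0.135 83 [0.5143 0.5398 0.2077]
0.15 90 [0.5143 0.5396 0.2077]
0.165 97 [0.5144 0.5414 0.2075]
0.18 101 [0.5145 0.5409 0.2075]
0.195 107 [0.5146 0.5409 0.2077]
0.21 100 [0.5159 0.5402 0.2001]
0.6481242996575987
((0.5237144827842712, 0.19679774343967438), 0.043214961886405945)
```

View pics/end.png

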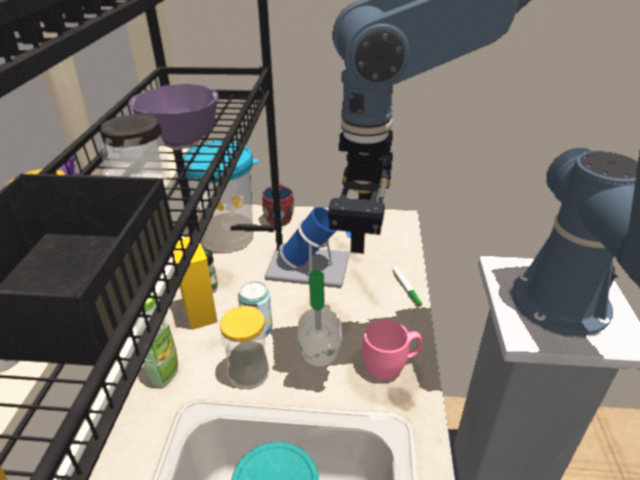

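The brush stands upright and free in the flowered mug, with its handle at (317,290). The mug is in place at (320,338), and the gripper is clear of everything.

```bash
python3 -c "
from rig import bot
print(bot.job_done())"
```

```text
the job is handed in; nothing more can be done
None
```

I scrubbed the tumbler with three strokes of about 7 to 8 N each, drew the brush up about 8 cm between them, stood it upright in the flowered mug, and handed the job in at about 24 s; no verdict was returned.

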